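# Pack the square pastry stamp and hasp the case

## Task

Take the square pastry stamp out of the compartmented bin and stand it upright on the floor of the plywood case, beside the stamp already there, and let go. Then shut the case's lid fully, and after that swing the steel hasp down over the catch until it lies flat against the front of the case. Leave the other stamps where they are.

Things in the scene. Friction and masses are not known exactly. Their poses are not given: they have to be found in the camera images.
- case: Plywood case fixed to the table, 140 (x) x 240 (y) x 75 mm high without its lid, walls and floor 6 mm thick, inside one open space 128 x 228 x 69 mm. Origin: centre of its underside; its front (catch side) faces its own -x, the lid hinge runs along the top of its +x side. Its free floor space is on its +y half; the kept stamp stands on its -y half.
- case_lid (a joint): Angle of the lid, rad: 0 shut, about 1.57 upright, grows as it opens. A flat plywood board 140 x 240 x 12 mm that lies on the case's rim when shut (top at 87 mm). The stiff hinge keeps it at any angle; a push of about 3 to 5 N near its front edge moves it.
- lid_hinge (a point): Middle of the lid's hinge axis (the axis is the case's y): case frame x +70, y 0, z 75 mm. The board's underside passes through the axis.
- lid_front (a point): Middle of the lid's front edge at its outer (upper) face, 140 mm from the hinge axis and 12 mm outside it; moves with the lid.
- hasp (a joint): Angle of the hasp about its hinge on the lid's front edge (axis: the case's y), relative to the lid, rad. With the lid shut: 0 hangs straight down against the front, over the catch; 1.57 points level out to the front; 3.1 would point straight up. Slight friction keeps it at any angle (about 1 N at its end moves it).
- hasp_hinge (a point): Middle of the hasp's hinge, 5 mm in front of the lid's front edge and 6 mm above the lid's underside; with the lid shut at case frame x -75, y 0, z 81 mm. The knuckle is a 9 mm bar, 56 mm long.
- hasp_tip (a point): Middle of the hasp's free end, 55 mm from its hinge. The hasp is a steel leaf 56 mm wide, 3 mm thick, with a slot 16 mm wide in its middle from 24 to 40 mm from the hinge; on either side of the slot is a 20 mm wide strip on which it can be pushed.
- case_catch (a point): Outer end of the catch, a fixed steel staple 8 mm wide (y) and 10 mm high that stands out 18 mm from the middle of the case's front, 49 mm above the table; it comes 11 mm through the slot of the closed hasp, so push the hasp beside it.
- bin: Grey plastic bin fixed to the table, 85 (x) x 235 (y) x 26 mm high, walls and floor 5 mm, two dividers make three compartments in a row along its y, about 77 mm apart, one stamp in each. Origin: centre of its underside.
- square_stamp: The stamp to pack: 52 mm square white plastic plate 20 mm thick, with an upright wooden stem on top (24 mm diameter, from 20 to 54 mm above the underside). Mass about 80 g. Origin: centre of its underside, z up the stem. Stands in any of the three compartments.
- round_stamp: Bystander in the bin: round, scalloped, 55 mm diameter white plastic plate 20 mm thick, with an upright wooden stem on top (24 mm diameter, from 20 to 54 mm above the underside). Mass about 80 g. Origin: centre of its underside, z up the stem. 
- oval_stamp: Bystander in the bin: oval 64 x 36 mm white plastic plate 20 mm thick, with an upright wooden stem on top (24 mm diameter, from 20 to 54 mm above the underside). Mass about 80 g. Origin: centre of its underside, z up the stem. 
- kept_stamp: Bystander already in the case: round, scalloped, 55 mm diameter white plastic plate 20 mm thick, with an upright wooden stem on top (24 mm diameter, from 20 to 54 mm above the underside). Mass about 80 g. Origin: centre of its underside, z up the stem. 
Not all that is in view belongs to the job. Leave any blue, orange or yellow look-alike of the square_stamp alone.

How it is judged:
On the way, in this order (a step that is already met when the one before it is completed fails the run):
1. the square stamp stands upright on the case's floor, released, with the lid still open (x of square_stamp in the frame of case between -0.064 and 0.064 m and y of square_stamp in the frame of case between -0.114 and 0.114 m and z of square_stamp in the frame of case between 0 and 0.014 m and angle between square_stamp's own z axis and vertical below 0.15 rad and linear speed of square_stamp below 0.02 m/s and contact force between square_stamp and the fingers below 0.1 N and value of joint case_lid above 0.5 rad), for 0.2 s.
2. the lid is shut (under 0.05 rad), the hasp not yet over the catch (value of joint case_lid below 0.05 rad and value of joint hasp above 0.2 rad), for 0.1 s.
3. the hasp is swung down over the catch (under 0.12 rad) with the lid shut (value of joint case_lid below 0.05 rad and value of joint hasp below 0.12 rad), for 0.2 s.
At the end, for the whole second after the job is handed in: The square stamp and the kept stamp both stand upright (within 0.15 rad) on the case's floor inside its walls, the lid is shut (under 0.05 rad), the hasp hangs over the catch (under 0.12 rad from flat against the front), and all is at rest (all of step 3 and x of square_stamp in the frame of case between -0.064 and 0.064 m and y of square_stamp in the frame of case between -0.114 and 0.114 m and z of square_stamp in the frame of case between 0 and 0.014 m and angle between each of square_stamp, kept_stamp's own z axis and vertical below 0.15 rad and x of kept_stamp in the frame of case between -0.064 and 0.064 m and y of kept_stamp in the frame of case between -0.114 and 0.114 m and z of kept_stamp in the frame of case between 0 and 0.014 m and linear speed of square_stamp below 0.02 m/s and velocity of joint case_lid between -0.05 and 0.05 rad/s and velocity of joint hasp between -0.05 and 0.05 rad/s); the robot touches nothing.
It fails at once if a stamp that was to be left alone was moved by more than 30 mm (distance of any of round_stamp, oval_stamp, kept_stamp from where it was at the start of the episode above 0.03 m).
It also fails if it takes over 69 s, if anything falls off the work surface, if the arm or the gripper's body presses on something with over 40 N, if the wrist force passes 120 N, or if a joint passes its speed limit or range.

## Robot

A 6-joint arm with a two-finger parallel gripper is mounted at the origin on the work surface. World frame = base frame: x ahead of the robot, y to its left, z up, the work surface at z = 0. Lengths are in m, angles in rad, forces in N, time in s.
With the tool pointing down it reaches from about 0.3 to 0.75 m from the base axis. Payload 8.5 kg.
Tool frame: the origin (TCP) lies at the very end of the fingers, on their centre line; the grasp point (between the pads) lies behind it (r.grasp_offset is the z of the grasp point in the tool frame, in m); z points along the fingers, y is the line along which they close (so a half turn about z gives the same grasp; the last joint's range is limited). The gripper opens to 88 mm and grips with 3 to 60 N. Pads are 18 mm wide; open, the fingers measure 123 mm over their backs; the gripper's body (75 mm by 187 mm) begins 45 mm behind the grasp point.
Start: joints at [-1.344, 0.381, 1.297, -0, 1.464, -0.215], TCP at [0.235, -0.497, 0.239] pointing down, gripper open.
Joint ranges: [-3.11, 3.11], [-0.89, 2.33], [0.22, 2.48], [-1.42, 4.56], [0.17, 2.85], [-2.88, 2.88]. Speed limits (rad/s): [2.39, 2.39, 3.14, 3.14, 3.14, 3.14].

## Interface

Orientations are given as a unit quaternion [w, x, y, z].
In Python, from rig import r gives the robot as it stands. The module is installed in compiled form; this text tells all that it offers. Calls block until the motion is done:
- r.goto(position, orientation): joint-space move of the TCP to a pose.
- r.servo_line(position, rot=None, rate=0.15): straight line of the TCP; rot=None keeps the orientation; rate is the mean speed in m/s.
- r.move_joints(angles): joint-space move.
- r.move_gripper(opening, effort=None): finger opening in m; effort is the grip in N (None keeps the last); returns when the fingers have stopped.
- r.sleep(seconds).
- r.inverse_kinematics(position, orientation): joint angles nearest the present ones, or None.
- r.get_image(name): name is "scene" or "top" or "wrist"; returns a dict with "pixels" (384x512x3 uint8, blue, green, red), "z_map" (384x512 float32, m along the optical axis (not along the pixel's ray), 0 where there is no reading), "fx", "fy", "cx", "cy" (pixels), "position" and "attitude" of the camera in the world; the wrist camera has in their place "hand_eye" (4x4, takes a point from camera to tool coordinates, whose origin is the TCP and whose axes are the flange's). Camera axes: x right, y down, z forward; pixel columns grow to the right and rows downward; lengths in m; the calibration is good to about 2 mm. The wrist camera is an equidistant fisheye: a pixel r from the principal point sees the ray r / f radians off the axis. A picture is of the moment at which its call begins: read the wrist's pose just before it.
A pose or a line that the arm cannot do raises r.IKError and nothing moves.
- r.job_done(): hands the job in; it is judged then, once.
Readings, each from a call of its own:
- r.read_clock(): time.
- r.read_qpos(): joint angles.
- r.read_qd(): joint speeds.
- r.read_joint_efforts(): joint torques, N m.
- r.read_tool_pos(): TCP position.
- r.read_ee_rot(): TCP orientation.
- r.read_force(): force on the tool from outside, world axes, zero at the start.
- r.read_ft_torque(): the same for the moment, N m.
- r.read_opening(): finger opening in m.
- r.read_gripper_force(): force on a finger pad.
Only numpy, scipy, OpenCV 4.12 (cv2) and the standard library are available. Lean on these libraries where they do the work, as an engineer would, in place of code of your own. Each camera call takes 0.05 s, during which the arm holds its last target. There are 200 camera calls.

## Working session

There is one attempt and no reset: what is moved stays moved. The work goes in short steps, each a Python script; the robot and the scene stay as the last script left them, time stands still between calls to the robot, and variables do not carry over. Pictures are saved under pics/ and viewed, at most 10 in all, crops included, and the job is handed in when it is done.

```bash
mkdir -p pics; python3 - <<'E'
from rig import r
import cv2,numpy as np
print(r.read_clock(),r.grasp_offset,r.read_ee_rot())
for n in("scene","top"):
    d=r.get_image(n); cv2.imwrite(f"pics/{n}0.png",d["pixels"]); np.savez(f"{n}0.npz",**d)
    print(n,d["fx"],d["cx"],d["cy"],d["position"],d["attitude"],(d["z_map"]>0).mean())
a=cv2.imread("pics/scene0.png")
E
```

```text
0.0 -0.0187 [-7.04364159e-04  9.75692768e-01  2.19141793e-01 -1.56771571e-05]
scene 400.4963763479736 250.64117874973195 185.1792216876524 [0.98059153 0.45840948 0.76377134] [-0.14727294  0.33946105  0.84604622 -0.38377424] 0.9959971110026041
top 477.1117314575059 251.4368565706251 197.18439814020346 [ 0.38819449 -0.0631421   1.37946871] [-0.02324335  0.71335484 -0.69963738  0.03304763] 0.9960174560546875
```

View pics/scene0.png

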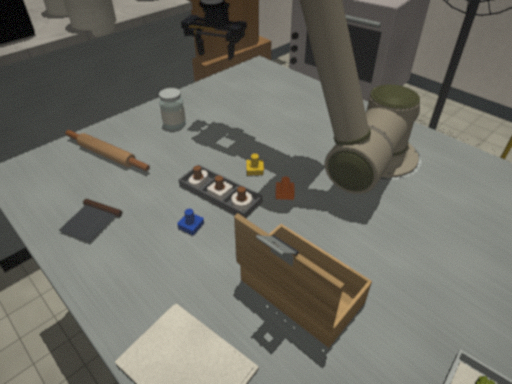

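View pics/top0.png

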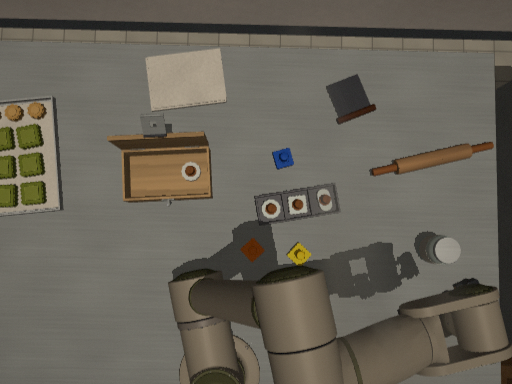

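```bash
cat > h.py <<'E'
from rig import r
import cv2,numpy as np
from scipy.spatial.transform import Rotation as R
def load(n): return dict(np.load(n+".npz"))
def rot(q): return R.from_quat(q,scalar_first=True).as_matrix()
def ray(d,u,v,z):
    k=np.array([(u-d["cx"])/d["fx"],(v-d["cy"])/d["fy"],1.]); w=rot(d["attitude"])@k
    return d["position"]+w*(z-d["position"][2])/w[2]
def cloud(d):
    v,u=np.mgrid[:384,:512]; z=d["z_map"]
    k=np.stack([(u-d["cx"])/d["fx"]*z,(v-d["cy"])/d["fy"]*z,z],-1)
    return k@rot(d["attitude"]).T+d["position"]
E
python3 - <<'E'
from h import *
t=load("top0"); p=t["pixels"]
a=cv2.resize(p[180:228,250:345],None,fx=8,fy=8,interpolation=cv2.INTER_CUBIC)[:300,:760]
b=cv2.resize(p[105:215,100:220],None,fx=2.7,fy=2.7,interpolation=cv2.INTER_CUBIC)
s=load("scene0")["pixels"]; c=cv2.resize(s[155:220,170:270],None,fx=4,fy=4,interpolation=cv2.INTER_CUBIC)
o=np.zeros((600,760,3),np.uint8); o[:300,:a.shape[1]]=a[:300]; o[300:300+b.shape[0],:b.shape[1]]=b; o[300:300+c.shape[0],350:350+c.shape[1]]=c[:300]
cv2.imwrite("pics/crop.png",o)
C=cloud(t)
for u,v in((271,209),(297,204),(324,200),(190,171),(140,170),(166,150),(166,133),(153,125),(283,158),(252,250),(299,254),(168,202),(120,250)): print((u,v),C[v,u].round(3))
hsv=cv2.cvtColor(p,cv2.COLOR_BGR2HSV)
m=cv2.inRange(hsv,(0,0,110),(180,60,255))
m[:185]=0;m[225:]=0;m[:,:250]=0;m[:,345:]=0
for c in cv2.findContours(m,cv2.RETR_EXTERNAL,cv2.CHAIN_APPROX_NONE)[0]:
    if cv2.contourArea(c)>100: 
        q=cv2.minAreaRect(c);print(q,cv2.contourArea(c),ray(t,*q[0],.025).round(4))
E
```

```text
(271, 209) [ 0.462 -0.135  0.062]
(297, 204) [ 0.477 -0.207  0.063]
(324, 200) [ 0.49  -0.282  0.06 ]
(190, 171) [0.564 0.092 0.058]
(140, 170) [0.57  0.242 0.008]
(166, 150) [0.618 0.158 0.075]
(166, 133) [0.634 0.134 0.223]
(153, 125) [ 0.706  0.212 -0.004]
(283, 158) [ 0.606 -0.167  0.057]
(252, 250) [ 0.348 -0.085  0.059]
(299, 254) [ 0.339 -0.215  0.051]
(168, 202) [0.476 0.15  0.059]
(120, 250) [0.339 0.292 0.001]
((271.0, 208.5), (19.0, 18.0), 90.0) 266.5 [ 0.4653 -0.1372  0.025 ]
((296.969970703125, 204.28997802734375), (18.667617797851562, 18.243356704711914), 81.8698959350586) 292.0 [ 0.4788 -0.211   0.025 ]
((308.0, 204.5), (39.0, 72.0), 90.0) 547.5 [ 0.4788 -0.2425  0.025 ]
((281.5, 202.0), (34.0, 63.0), 90.0) 395.5 [ 0.4844 -0.1668  0.025 ]
```

View pics/crop.png

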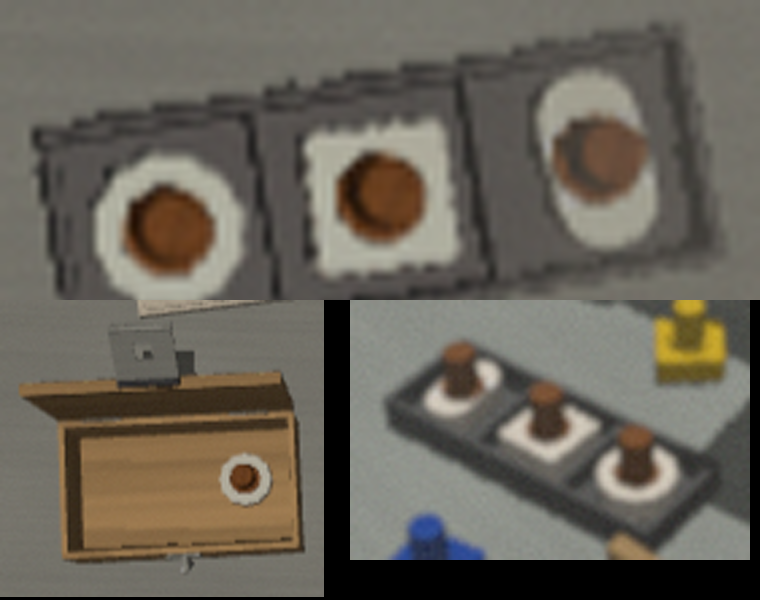

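Candidates in the top image: round (271,209), square (297,204), oval (324,200), kept (190,171), and the look-alikes blue (283,158), orange (252,250) and yellow (299,254). The crop confirms that the white square one in the bin's middle compartment at (297,204) is the target. The case is open with its lid about upright. The hasp sticks out behind the lid at (153,125).

```bash
python3 - <<'E'
from h import *
t=load("top0");C=cloud(t)
s=load("scene0");S=cloud(s)
reg=np.zeros((384,512),bool);reg[105:215,100:225]=1
P=C[reg]; 
rim=P[(P[:,2]>.069)&(P[:,2]<.081)&(P[:,0]<.64)]
print("rim",len(rim),cv2.minAreaRect(rim[:,:2].astype(np.float32)))
# refine by pixel edge: rim top mask in image -> hull rays at z=.075
for nm,Q in(("top",C),("scene",S)):
    q=Q.reshape(-1,3); q=q[(q[:,0]>.45)&(q[:,0]<.75)&(q[:,1]>-.02)&(q[:,1]<.32)&(q[:,2]>.1)&(q[:,2]<.35)]
    print(nm,len(q),q.min(0).round(3),q.max(0).round(3))
    for y in np.arange(.02,.3,.04):
        k=q[abs(q[:,1]-y)<.02]
        for z in np.arange(.1,.3,.02):
            kk=k[abs(k[:,2]-z)<.01]
            if len(kk)>4: print("(%.2f,%.2f: x%.3f..%.3f)"%(y,z,*np.percentile(kk[:,0],[5,95])),end=" ")
        print()
# bin axis: stamps stems line
print(np.degrees(np.arctan2(.490-.462,-.282+.135)))
hsv=cv2.cvtColor(t["pixels"],cv2.COLOR_BGR2HSV)
m=cv2.inRange(hsv,(3,100,60),(18,255,255))
for c in cv2.findContours(m[150:230,180:345].copy(),cv2.RETR_EXTERNAL,cv2.CHAIN_APPROX_NONE)[0]:
    M=cv2.moments(c)
    if 30<M["m00"]<200:
        u,v=M["m10"]/M["m00"]+180,M["m01"]/M["m00"]+150; print("stem",u,v,M["m00"],ray(t,u,v,.056).round(4))
E
```

```text
rim 670 ((0.5543375611305237, 0.15735700726509094), (0.14254418015480042, 0.24121905863285065), 4.201606273651123)
top 1680 [0.614 0.042 0.1  ] [0.674 0.281 0.263]

(0.06,0.10: x0.631..0.636) (0.06,0.12: x0.629..0.633) (0.06,0.14: x0.629..0.637) (0.06,0.16: x0.629..0.632) (0.06,0.18: x0.629..0.637) (0.06,0.20: x0.629..0.639) (0.06,0.22: x0.630..0.640) 
(0.10,0.10: x0.627..0.629) (0.10,0.12: x0.626..0.629) (0.10,0.14: x0.626..0.629) (0.10,0.16: x0.626..0.629) (0.10,0.18: x0.625..0.629) (0.10,0.20: x0.626..0.634) (0.10,0.22: x0.627..0.637) 
(0.14,0.10: x0.624..0.628) (0.14,0.12: x0.624..0.626) (0.14,0.14: x0.624..0.627) (0.14,0.16: x0.624..0.626) (0.14,0.18: x0.623..0.626) (0.14,0.20: x0.623..0.626) (0.14,0.22: x0.624..0.638) (0.14,0.24: x0.637..0.658) (0.14,0.26: x0.659..0.672) 
(0.18,0.10: x0.621..0.624) (0.18,0.12: x0.621..0.624) (0.18,0.14: x0.621..0.624) (0.18,0.16: x0.621..0.623) (0.18,0.18: x0.620..0.623) (0.18,0.20: x0.620..0.623) (0.18,0.22: x0.621..0.637) (0.18,0.24: x0.636..0.659) (0.18,0.26: x0.658..0.672) 
(0.22,0.10: x0.619..0.621) (0.22,0.12: x0.618..0.621) (0.22,0.14: x
[... 1150 characters left out ...]
 (0.18,0.22: x0.624..0.635) (0.18,0.24: x0.637..0.656) (0.18,0.26: x0.660..0.672) 
(0.22,0.10: x0.630..0.634) (0.22,0.12: x0.630..0.633) (0.22,0.14: x0.630..0.633) (0.22,0.16: x0.630..0.633) (0.22,0.18: x0.630..0.633) (0.22,0.20: x0.629..0.633) (0.22,0.22: x0.621..0.632) 
(0.26,0.10: x0.628..0.631) (0.26,0.12: x0.627..0.630) (0.26,0.14: x0.627..0.630) (0.26,0.16: x0.627..0.630) (0.26,0.18: x0.627..0.630) (0.26,0.20: x0.626..0.630) (0.26,0.22: x0.617..0.629) 
169.21570213243743
stem 271.3227513227513 208.55026455026456 63.0 [ 0.4634 -0.1364  0.056 ]
stem 298.1272727272727 204.3272727272727 55.0 [ 0.4766 -0.2108  0.056 ]
stem 326.08717948717947 198.75897435897434 32.5 [ 0.4937 -0.2888  0.056 ]
```

```bash
cat >> h.py <<'E'
YAW=.0725; O=np.array([.5545,.1575,0]); RC=R.from_euler('z',YAW).as_matrix()
def W(x,y,z): return O+RC@[x,y,z]
def down(a):
    "tool down, closing line at world angle a, half turn chosen by least motion of the last joint"
    out=[]
    for k in(a,a+np.pi):
        d=np.array([np.cos(k),np.sin(k),0]);z=np.array([0,0,-1.])
        out.append(R.from_matrix(np.c_[np.cross(d,z),d,z]).as_quat(scalar_first=True))
    return out
def pick(p,a):
    c=[(abs(np.array(q)[5]),o) for o in down(a) if (q:=r.inverse_kinematics(list(p),list(o))) is not None]
    return list(min(c,key=lambda t:t[0])[1])
def st(m=""): print(m,round(r.read_clock(),2),np.round(r.read_tool_pos(),4),"F",np.round(r.read_force(),1),"open",round(r.read_opening(),4))
E
python3 - <<'E'
from h import *
p=[.4775,-.2100,.15]; q=pick(p,.196)
r.move_gripper(.055,20); r.goto(p,q); st("above")
r.servo_line([p[0],p[1],.030],rate=.1); st("down")
r.move_gripper(0.0,25); st("grip"); print(r.read_gripper_force())
r.servo_line([p[0],p[1],.20],rate=.15); st("up")
d=r.get_image("scene"); cv2.imwrite("pics/g.png",d["pixels"][100:260,130:330].repeat(3,0).repeat(3,1))
E
```

```text
above 2.18 [ 0.4774 -0.211   0.1502] F [-0.2 -0.7 -0.1] open 0.055
down 3.53 [ 0.4777 -0.2102  0.0305] F [0.1 0.6 0.6] open 0.055
grip 4.12 [ 0.4776 -0.2101  0.0301] F [-0.2  0.2  0.7] open 0.0236
24.99994609504938
up 5.4 [ 0.4772 -0.2098  0.1992] F [-0.5  1.  -1.2] open 0.023
```

View pics/g.png

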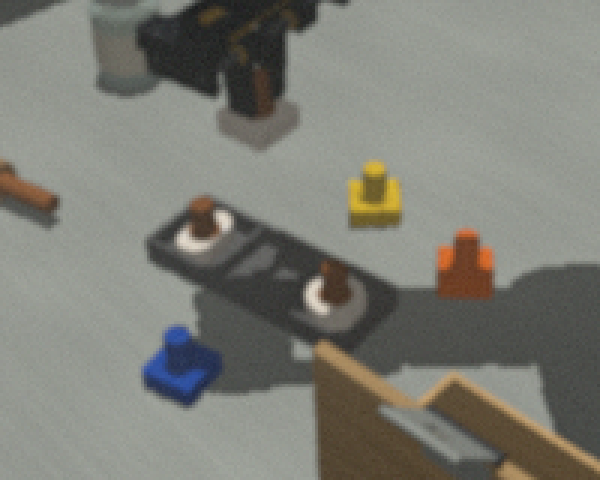

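The stamp is held upright at crop pixel (260,120). The other two are still in the bin at (203,230) and (333,290). Next I place it.

```bash
python3 - <<'E'
from h import *
a=YAW+np.pi/2
p=W(-.006,.052,.2); q=pick(p,a); r.goto(list(p),q); st("above")
p[2]=.06; r.servo_line(list(p),rate=.15)
p[2]=.034; r.servo_line(list(p),rate=.05); st()
f0=r.read_force()[2]
for z in np.arange(.033,.028,-.001):
    p[2]=z; r.servo_line(list(p),rate=.03)
    if abs(r.read_force()[2]-f0)>2: break
st("low")
r.move_gripper(.05,10); r.sleep(.1)
p[2]=.19; r.servo_line(list(p),rate=.15); st("up")
r.sleep(.1)
d=r.get_image("top");np.savez("top1.npz",**d); C=cloud(d)
b=cv2.resize(d["pixels"][100:215,100:220],None,fx=4,fy=4)
cv2.imwrite("pics/p.png",b)
E
```

```text
above 7.02 [0.5451 0.2079 0.2   ] F [-0.  -0.2 -0.6] open 0.0232
 8.77 [0.5448 0.209  0.034 ] F [ 0.5  0.5 -0.9] open 0.0232
low 9.77 [0.5449 0.209  0.0311] F [-2.7 -1.1  9.9] open 0.0233
up 11.65 [0.5444 0.2089 0.1892] F [-0.6 -0.5  0.1] open 0.05
```

View pics/p.png

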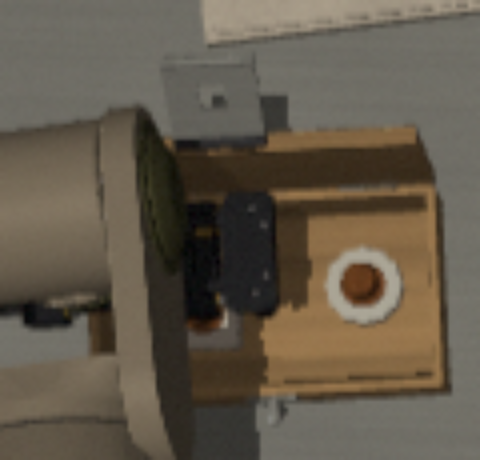

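Stamp placed upright at crop (210,325), with the kept one untouched at (362,283). Now I shut the lid.

```bash
python3 - <<'E'
from h import *
h=.0175; Y=-.075
p=W(-.006,.052,.31); r.servo_line(list(p),rate=.25)
s=W(.125,Y,.31); q=pick(s,YAW); print(np.round(r.inverse_kinematics(list(s),q),2))
r.goto(list(s),q); r.move_gripper(0,10); st("behind high")
r.servo_line(list(W(.125,Y,.185)),rate=.15); st("behind low")
def P(a,rad,pen=.0): 
    return W(.07-rad*np.cos(a)+(.012-pen)*np.sin(a)+h, Y, .075+rad*np.sin(a)+(.012-pen)*np.cos(a))
for a in np.linspace(1.5,.06,12):
    r.servo_line(list(P(a,.11)),rate=.12); F=r.read_force(); print(round(a,2),np.round(F,1))
    if np.linalg.norm(F)>35: break
else:
    for k in range(8):
        e=P(.03-.006*k,.11) ; r.servo_line(list(e),rate=.03); F=r.read_force()
        if F[2]>12: break
    st("pressed %d"%k)
    e=np.array(r.read_tool_pos()); e[2]=.25; r.servo_line(list(e),rate=.2)
    d=r.get_image("top");np.savez("top2.npz",**d);s=r.get_image("scene");np.savez("scene2.npz",**s);st()
    cv2.imwrite("pics/l.png",np.vstack([cv2.resize(d["pixels"][100:220,90:230],None,fx=2.4,fy=2.4),cv2.resize(s["pixels"][180:340,220:380],(336,300))]))
E
```

```text
[-0.04  0.63  0.67 -0.    1.84 -0.11]
behind high 14.5 [0.6846 0.0917 0.31  ] F [ 0.  -1.1 -0.6] open 0.0005
behind low 15.48 [0.685  0.0918 0.1861] F [ 0.  -0.4  0.1] open 0.0003
1.5 [ 0.2 -0.2  0.1]
1.37 [-0.6  0.1 -0.5]
1.24 [-0.5  0.7 -0.5]
1.11 [ 0.6 -0.3  0.3]
0.98 [ 0.4 -0.6  0.5]
0.85 [ 0.1 -0.2 -0.2]
0.71 [-0.1  1.3  0.5]
0.58 [-0.8  0.5  0.1]
0.45 [0.1 0.7 0.1]
0.32 [-0.1  0.8 -0.8]
0.19 [-0.5 -0.2  0.7]
0.06 [-0.6  0.9  0.1]
pressed 7 20.85 [0.5375 0.0811 0.0873] F [-4.9  0.3 16.4] open 0.0002
 21.93 [0.5372 0.0811 0.2487] F [ 0.1 -0.2  0.7] open 0.0002
```

```bash
python3 - <<'E'
from h import *
for n in("top2","scene2"):
    Q=((cloud(load(n)).reshape(-1,3)-O)@RC)
    k=Q[(abs(Q[:,0])<.06)&(Q[:,1]>.04)&(Q[:,1]<.11)&(Q[:,2]>.05)&(Q[:,2]<.15)]
    print(n,"lid",len(k),np.polyfit(k[:,0],k[:,2],1).round(3) if len(k)>20 else "")
    k=Q[(abs(Q[:,1])<.024)&(Q[:,0]<-.06)&(Q[:,0]>-.16)&(Q[:,2]>.095)&(Q[:,2]<.16)]
    if len(k): print("hasp",len(k),k.min(0).round(3),k.max(0).round(3),np.median(k,0).round(3))
E
```

```text
top2 lid 235 [0.006 0.087]
scene2 lid 1847 [-0.     0.087]
hasp 357 [-0.112 -0.024  0.095] [-0.082  0.024  0.13 ] [-0.098  0.001  0.113]
```

View pics/l.png

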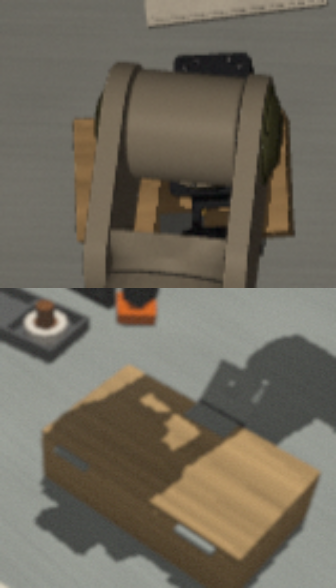

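The top and scene depth both show the lid flat at 87 mm. The hasp sticks up and out at about 45°. I'll press it straight down past level, then push it in with a tilted fingertip.

```bash
python3 - <<'E'
from h import *
Y=-.020
s=W(-.1225,Y,.25); q=pick(s,YAW); r.goto(list(s),q); st("over")
for z in(.17,.13,.10,.08,.06,.045,.037):
    r.servo_line(list(W(-.1225,Y,z)),rate=.1); F=r.read_force(); print(z,np.round(F,1))
    if np.linalg.norm(F)>25: print("stop"); break
else:
    r.servo_line(list(W(-.175,Y,.045)),rate=.15)
    t=.35
    qt=(R.from_rotvec(RC@[0,-t,0])*R.from_quat(q,scalar_first=True))
    print("tool z",(RC.T@qt.as_matrix()[:,2]).round(3))
    qt=list(qt.as_quat(scalar_first=True))
    r.servo_line(list(W(-.175,Y,.060)),qt,rate=.1); st("tilt")
    r.servo_line(list(W(-.16,Y,.032)),rate=.1)
    r.servo_line(list(W(-.100,Y,.031)),rate=.08); st("near")
    for x in np.arange(-.097,-.085,.002):
        r.servo_line(list(W(x,Y,.031)),rate=.03); F=RC.T@np.array(r.read_force()); print(round(x,3),np.round(F,1))
        if F[0]<-8: break
    st("pushed")
    r.servo_line(list(W(-.17,Y,.031)),rate=.12); r.servo_line(list(W(-.19,Y,.2)),rate=.2)
    st("away")
    d=r.get_image("wrist");np.savez("w3.npz",**d);cv2.imwrite("pics/w.png",d["pixels"])
E
```

```text
over 22.46 [0.4337 0.1288 0.25  ] F [ 0.2 -0.1 -0.4] open 0.0007
0.17 [-0.3 -0.3  0.6]
0.13 [-1.1 -0.2  0.1]
0.1 [-61.  -15.   18.5]
stop
```

```bash
python3 - <<'E'
from h import *
p=np.array(r.read_tool_pos()); st()
r.servo_line([p[0],p[1],.25],rate=.08); st("up")
r.goto(list(W(-.05,-.15,.33)),r.read_ee_rot()); st()
s=r.get_image("scene");np.savez("scene3.npz",**s);d=r.get_image("top");np.savez("top3.npz",**d)
for n in("top3","scene3"):
    Q=((cloud(load(n)).reshape(-1,3)-O)@RC)
    k=Q[(abs(Q[:,0])<.06)&(Q[:,1]>.04)&(Q[:,1]<.11)&(Q[:,2]>.05)&(Q[:,2]<.15)]
    print(n,"lid",len(k),np.polyfit(k[:,0],k[:,2],1).round(3) if len(k)>20 else "")
    k=Q[(abs(Q[:,1])<.024)&(Q[:,0]<-.05)&(Q[:,0]>-.16)&(Q[:,2]>.093)&(Q[:,2]<.16)]
    if len(k): print("hasp",len(k),k.min(0).round(3),k.max(0).round(3),np.median(k,0).round(3))
cv2.imwrite("pics/s3.png",np.hstack([cv2.resize(d["pixels"][100:240,90:230],(400,400)),cv2.resize(s["pixels"][180:340,220:380],(400,400))]))
E
```

```text
24.41 [0.4159 0.1274 0.0961] F [-61.  -15.   18.5] open 0.0005
up 26.45 [0.4158 0.1274 0.2497] F [ 0.1 -0.4 -0.1] open 0.0003
 27.19 [0.5149 0.005  0.3292] F [ 0.4 -0.2 -1.1] open 0.0002
top3 lid 1128 [0.002 0.087]
scene3 lid 1833 [0.001 0.087]
hasp 349 [-0.12  -0.024  0.093] [-0.082  0.024  0.122] [-0.105  0.     0.108]
```

View pics/s3.png

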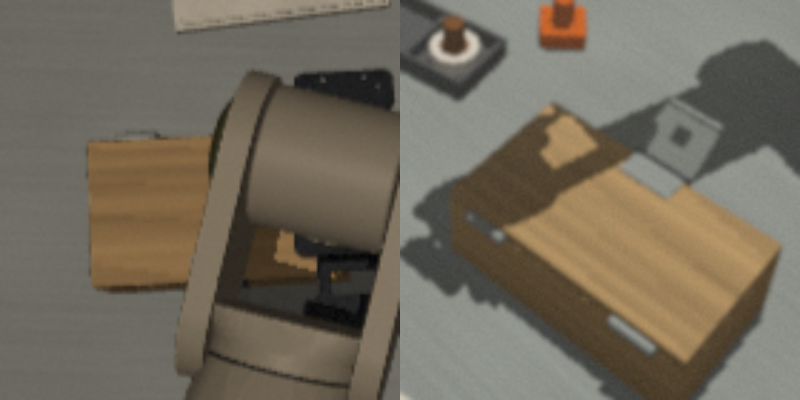

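```bash
python3 - <<'E'
from h import *
Y=-.020; h=.0175; t=.35
s=W(-.108,Y,.22); q=pick(s,YAW); r.goto(list(s),q); st("over")
def step(p,rot=None,rate=.08,lim=25):
    r.servo_line(list(p),rot,rate=rate); F=RC.T@np.array(r.read_force()); print(np.round(RC.T@(np.array(r.read_tool_pos())-O),3),np.round(F,1))
    if np.linalg.norm(F)>lim: raise SystemExit("stop")
for z in(.14,.12,.11,.10,.09,.08,.072,.065): step(W(-.108,Y,z))
step(W(-.12,Y,.15),rate=.15)
qt=R.from_rotvec(RC@[0,-t,0])*R.from_quat(q,scalar_first=True)
print("tool z",(RC.T@qt.as_matrix()[:,2]).round(3)); qt=list(qt.as_quat(scalar_first=True))
step(W(-.16,Y,.13),qt,rate=.12)
s=r.get_image("scene"); Q=((cloud(s).reshape(-1,3)-O)@RC)
k=Q[(abs(Q[:,1])<.024)&(Q[:,0]<-.083)&(Q[:,0]>-.14)&(Q[:,2]>.03)&(Q[:,2]<.12)]
print("hasp",len(k)); 
if len(k): print(k.min(0).round(3),k.max(0).round(3),np.polyfit(k[:,0],k[:,2],1).round(3))
cv2.imwrite("pics/s4.png",cv2.resize(s["pixels"][160:340,200:400],(600,540)))
E
```

```text
over 28.04 [0.449  0.1296 0.2209] F [ 1.  -1.3 -0.1] open 0.0006
[-0.108 -0.02   0.14 ] [0.7 0.9 0.1]
[-0.108 -0.02   0.12 ] [0.6 0.5 0.4]
[-0.108 -0.02   0.11 ] [ 0.4 -0.3 -0.6]
[-0.108 -0.02   0.1  ] [-0.8 -0.2  0.3]
[-0.108 -0.02   0.09 ] [-1.7  0.2 -0. ]
[-0.108 -0.02   0.08 ] [ 0.  1. -0.]
[-0.108 -0.02   0.072] [0.4 0.2 0.6]
[-0.108 -0.02   0.065] [-0.   1.   0.5]
[-0.12  -0.02   0.149] [ 0.7 -0.8  0.7]
tool z [ 0.343  0.    -0.939]
[-0.159 -0.02   0.13 ] [-0.   0.4  0.8]
hasp 110
[-0.122 -0.023  0.048] [-0.086  0.024  0.074] [0.749 0.138]
```

View pics/s4.png

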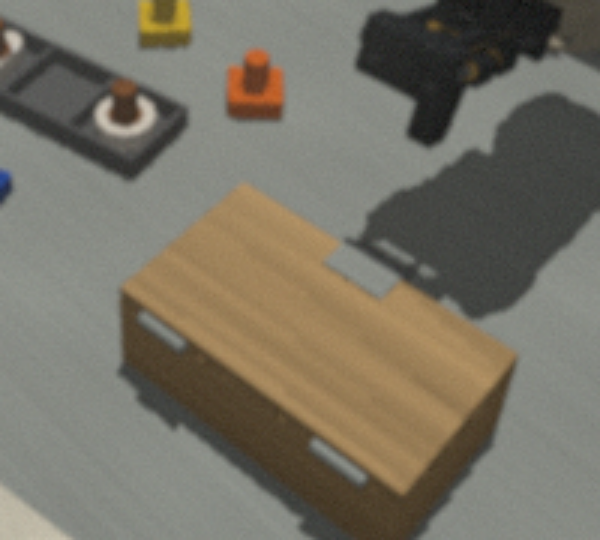

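The lid is shut and the hasp now hangs at about 0.93 rad, just visible past the lid front at crop (410,270). Tilted push next.

```bash
python3 - <<'E'
from h import *
Y=-.020; h=.0175; t=.35
def step(p,rot=None,rate=.08,lim=25):
    r.servo_line(list(p),rot,rate=rate); F=RC.T@np.array(r.read_force()); print(np.round(RC.T@(np.array(r.read_tool_pos())-O),3),np.round(F,1))
    if np.linalg.norm(F)>lim: raise SystemExit("stop")
    return F
def P(th,rad=.037,off=.003):
    c=np.array([-.075-rad*np.sin(th)-off*np.cos(th), .081-rad*np.cos(th)+off*np.sin(th)])
    c-=h*np.array([np.cos(t),np.sin(t)]); return W(c[0],Y,c[1])
step(P(1.3,off=.02),rate=.12)
for th in(1.1,.9,.7,.5,.35,.2,.1): step(P(th))
b=P(0)
for k in range(12):
    F=step(b+RC@[.0015*k,0,0],rate=.03)
    if F[0]<-8: break
b=np.array(r.read_tool_pos())
r.servo_line(list(b+RC@[-.07,0,0]),rate=.15); r.servo_line(list(b+RC@[-.09,0,.15]),rate=.2); st("away")
p=W(-.16,Y-.15,.25); r.goto(list(p),pick(p,YAW)); st()
s=r.get_image("scene");d=r.get_image("top")
Q=((cloud(s).reshape(-1,3)-O)@RC); k=Q[(abs(Q[:,0])<.06)&(abs(Q[:,1])<.11)&(Q[:,2]>.05)]; print("lid",np.polyfit(k[:,0],k[:,2],1).round(3))
Q=((cloud(d).reshape(-1,3)-O)@RC); k=Q[(abs(Q[:,1])<.026)&(Q[:,0]<-.074)&(Q[:,0]>-.14)&(Q[:,2]>.02)&(Q[:,2]<.12)]
print(len(k),k.round(3)[::max(1,len(k)//12)])
d=r.get_image("wrist");cv2.imwrite("pics/w.png",d["pixels"])
E
```

```text
[-0.132 -0.02   0.084] [-0.9  0.5  0.2]
[-0.126 -0.02   0.061] [0.3 0.5 0. ]
[-0.122 -0.02   0.055] [-0.1 -0.  -0.6]
[-0.118 -0.02   0.049] [ 0.2  0.4 -0.7]
[-0.112 -0.02   0.044] [-0.5  0.1  0.1]
[-0.107 -0.02   0.041] [0.6 0.6 0.5]
[-0.101 -0.02   0.039] [ 0.3 -0.7  0.3]
[-0.098 -0.02   0.038] [-0.1 -0.4  0.2]
[-0.094 -0.02   0.038] [-0.3 -0.  -0.1]
[-0.093 -0.02   0.038] [-0.3 -0.6 -0.7]
[-0.091 -0.02   0.038] [-0.8 -0.2 -0.3]
[-0.09  -0.02   0.038] [-1.   0.9 -1.3]
[-0.088 -0.02   0.038] [-0.8  0.  -0.8]
[-0.088 -0.02   0.038] [-5.4 -0.7  3.9]
[-0.088 -0.02   0.038] [-10.4  -0.9   7.5]
away 38.47 [0.3788 0.1248 0.1869] F [-0.2 -0.2 -0.3] open 0.0005
 39.17 [ 0.4068 -0.0231  0.2486] F [0.1 0.6 0.4] open 0.0003
lid [-0.002  0.087]
75 [[-0.075  0.018  0.087]
 [-0.075  0.002  0.085]
 [-0.076 -0.013  0.081]
 [-0.077  0.02   0.091]
 [-0.078  0.005  0.082]
 [-0.079 -0.011  0.084]
 [-0.077 -0.026  0.055]
 [-0.077  0.017  0.048]
 [-0.079 -0.001  0.053]
 [-0.077 -0.014  0.027]
 [-0.078  0.024  0.024]
 [-0.081  0.002  0.051]
 [-0.087  0.002  0.054]]
```

View pics/w.png

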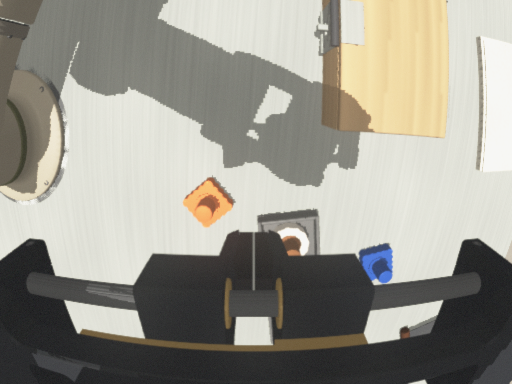

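The hasp lies flat: leaf depth points sit at x ≈ -77 mm all the way down its length, and the catch shows through at wrist pixel (321,28). The lid is flat at 87 mm and the robot is clear.

```bash
python3 -c "
from rig import r
r.sleep(.3);print(r.job_done(),r.read_clock())"
```

```text
the job is handed in; nothing more can be done
the job is handed in; nothing more can be done
```

I stood the square stamp in the case beside the kept one, shut the lid, swung the hasp flat over the catch, and handed the job in at about 40 s of the 69 s allowed. My first push on the hasp jammed at about 66 N on the wrist (limit 120 N), no verdict came back, and I did not re-measure the stamps left in place.

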